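Pry the jammed die set open

ROBOT

A 7-joint arm with a two-finger parallel gripper is mounted at the origin on the work surface; the furniture and walls round the work are solid. World frame = base frame: x ahead of the robot, y to its left, z up, the work surface at z = 0. Lengths are in m, angles in rad, forces in N, time in s.
With the tool pointing down it reaches from about 0.4 to 0.85 m from the base axis. Payload 4.4 kg.
Tool frame: the origin (TCP) lies at the very end of the fingers, on their centre line; the grasp point (between the pads) lies 19 mm behind it (tcp_to_grasp is the z of the grasp point in the tool frame, in m); z points along the fingers, y is the line along which they close (so a half turn about z gives the same grasp; the last joint's range is limited). The gripper opens to 94 mm and grips with 3 to 60 N. Pads are 16 mm wide; open, the fingers measure 119 mm over their backs; the gripper's body (75 mm by 177 mm) begins 78 mm behind the grasp point.
Start: joints at [1.165, 0.628, 0.038, 1.517, -0.027, 0.996, -0.02], TCP at [0.217, -0.613, 0.171] pointing down, gripper open.
Joint ranges: [-3.06, 3.06], [-0.37, 2.12], [-1.25, 1.32], [0.18, 2.47], [-1.1, 4.24], [0.23, 1.98], [-2.94, 2.94]. Speed limits (rad/s): [2.57, 2.57, 3.14, 3.14, 3.14, 3.14, 3.14].

INTERFACE

Orientations are given as a unit quaternion [w, x, y, z].
In Python, from workcell import get_state, get_image, get_calibration, job_done, masks_of, tcp_to_grasp gives the robot as it stands.
- The arm moves only by the tool send_rows, never from a script. Its argument "commands" is a list of rows, each an object with "claw": the closure in counts, from 0 (fully open) to 255 (shut); "translation": the shift along the tool's x, y, z in mm, a list of three; "spin": the turn about the tool's z in degrees. In form: [{"claw": claw, "translation": [dx, dy, dz], "spin": spin}, ...]. A call has 1 to 12 rows; each row is the pose to reach, as a shift and turn from the pose commanded when the call began, along the tool's axes at that moment; what a row does not reach only later rows make up. A row lasts 1/8 s, in which the tool goes at most 62.5 mm and 10.7 degrees, less where a joint would pass 70% of its speed; a pose out of reach is approached as far as the arm can. A call with a gripper value outside its range is refused whole. The fingers move at their own pace and stop on an object; the grip force is fixed at half the most. Time passes only in rows, so rows that repeat a pose let the fingers close. It gives the time, the measured TCP pose, the force, the opening and the grip force at its end, in the units of the state.
- get_state(): the state, without advancing time (a new reading comes with each control period).
- get_image(name): name is "scene" or "top"; returns the picture (400x640x3 uint8, red, green, blue); there is no depth.
- get_calibration(name): a dict with "mtx" (3x3 intrinsics, pixels), "k1" (the pictures are not rectified: a ray, as slopes to the right and down, at radius r is drawn at 1 + k1 r^2 times it, then the intrinsics apply), "R" (3x3) and "t" (3): a world point X has camera coordinates R X + t. Camera axes: x right, y down, z forward; pixel columns grow to the right and rows downward; lengths in m; the calibration is good to about 2 mm. A picture is of the moment at which its call begins. get_calibration takes no time and is no camera call.
- job_done(): hands the job in; it is judged then, once.
Trained networks look in the newest picture that a camera, given by its name, has taken for a name from the list of things; names that differ only in an ending like _2 or _b are one class to them, and where a whole thing is asked for, a point or a joint stands for the part that bears it (a point fixed in the world has none). Each returns a list of dicts, best first, with "score" (0 to 1); they miss things now and then, are a little off and sometimes report something else, mostly with a low value. They report only what shows in the picture. A call takes as long as a camera call. They do not tell look-alikes from the thing itself.
- masks_of(camera, query): "mask" (400x640 bool, what is visible of it) and "box" ([left, top, right, bottom] in pixels, round what is visible of it).
The state is a dict: "clock": time; "q": joint angles; "joint_velocities": joint speeds; "joint_efforts": joint torques, N m; "position": TCP position; "tcp_rot": TCP orientation; "wrist_force": force on the tool from outside, world axes, zero at the start; "wrist_torque": the same for the moment, N m; "width": finger opening in m; "grasp_force": force on a finger pad.
Only numpy, scipy, OpenCV 4.12 (cv2) and the standard library are available. Lean on these libraries where they do the work, as an engineer would, in place of code of your own. Each camera call takes 0.05 s, during which the arm holds its last target. There are 200 camera calls.

TASK

The upper block of the die set has jammed on its pillars. Take the pry bar, put its chisel tip into the slot under the block's front lip, and lever the block up over the fulcrum block until you feel it press firmly against the stop nuts, without forcing it further. Then take the bar out, leaving the block up, and put it flat on the bench; touch the die set with nothing but the bar and leave the other things where they are.

Things in the scene. Friction and masses are not known exactly. Their poses are not given: they have to be found in the camera images.
- pry_bar: Straight pry bar, 270 mm, 0.28 kg, lying flat. Origin on its underside (one plane), on the handle, 190 mm behind the chisel tip, 20 mm behind the balance point; +x along the bar to the tip, z up. Wooden handle x = -80 to +55 mm, 18 mm wide, 14 mm high; then a steel blade 16 mm wide, 8 mm thick, only 4 mm over the last 46 mm.
- bar_tip (a point): Middle of the chisel tip's end face (190 mm along the bar's x, 2 mm above its underside).
- die_set: Steel die set bolted down: flange 108x130 mm, column 80 (x) x 90 (y) mm with its flat top at z = 82 mm, two pillars with stop nuts. Origin on the bench under the column's centre; front faces its -x. The bar's slot opens to the front between the column's top and the upper block's lip: 12 mm high while the block is down, y -45 to +45, from x = -40 (mouth) to -20 mm (solid back wall).
- die_block (a joint): Rise of the upper block (80x90x30 mm steel, about 1.2 kg), m: 0 = down, as found. It slides only straight up, stiffly, and stays where left. Raising it takes 25 to 35 N under the lip, until it meets the stop nuts, set somewhere from 6 to 10 mm of rise, not measured: feel for them. There press with the tip with more than 42 N (best 55 to 65) for half a second; never more than 90 N.
- lip (a point): Middle of the lower front edge of the upper block's lip, the slot's upper edge (die_set frame x = -40, y = 0, z = 94 mm while down). Rises with the block.
- fulcrum: Wooden block screwed to the bench before the slot, 64 mm wide, with a half-round steel cap (radius 9 mm) along its own y; the cap's top is 85 mm above the bench. Origin on the bench under the cap; +x points to the die set. Its foot, 10 mm high, runs 55 mm away from the die set.
- fulcrum_top (a point): Middle of the top line of the fulcrum's cap, on which the bar's underside rests; 22 to 32 mm before the lip's edge.
- rivet_tin: Bystander, to be left alone: small round metal tin, 54 mm across, 24 mm high. Origin under its middle.
- doming_block_2: Bystander, to be left alone: aluminium block with round cups, 53x52x26 mm. Origin under its middle.
- flat_tin: Bystander, to be left alone: flat metal tin, 51x71x21 mm. Origin under its middle.
- cork_push: Bystander, to be left alone: cork with a wooden stick, 90 mm long, 26 mm thick. Origin under its middle.
- half_file: Bystander, to be left alone: half-round file with a wooden handle, 226 mm long. Origin under its middle.
- chasing_hammer: Bystander, to be left alone: small hammer with a wooden handle, 206 mm long. Origin under its middle.
Mind the look-alikes: they are no part of the job. There is more than one size of the fulcrum; the one meant has the size given above.

How it is judged:
On the way, in this order (a step that is already met when the one before it is completed fails the run):
1. the bar's tip is in the slot, at least 8 mm past the lip's edge (x of bar_tip in the frame of die_set between -0.032 and 0 m and y of bar_tip in the frame of die_set between -0.045 and 0.045 m and z of bar_tip in the frame of die_set above 0.08 m and z of bar_tip in the frame of lip below 0.001 m), for 0.1 s.
2. levering over the fulcrum, the bar presses the raised block (more than 5 mm up) with more than 42 N against its stops (value of joint die_block above 0.005 m and contact force between pry_bar and die_set above 42 N and contact force between pry_bar and fulcrum above 25 N), for 0.3 s.
At the end, for the whole second after the job is handed in: The upper block is still more than 5 mm up; the pry bar lies flat and at rest on the bench (origin below 12 mm, tilted less than 0.1 rad), off the die set (value of joint die_block above 0.005 m and height (world z) of pry_bar between -0.01 and 0.012 m and angle between pry_bar's own z axis and vertical below 0.1 rad and linear speed of pry_bar below 0.02 m/s and contact force between pry_bar and die_set below 0.5 N); the robot touches nothing.
It fails at once if the bar is forced against the die set with more than 90 N (contact force between pry_bar and die_set above 90 N).
It fails at once if the gripper or arm touches the die set (contact force between any of the fingers, the arm and die_set above 2 N).
It fails at once if a bystander is moved more than 30 mm (distance of any of rivet_tin, doming_block_2, flat_tin, cork_push, half_file, chasing_hammer from where it was at the start of the episode above 0.03 m).
It also fails if it takes over 61 s, if anything falls off the work surface, if the arm or the gripper's body presses on something with over 40 N, if the wrist force passes 120 N, or if a joint passes its speed limit or range.

## Working session

There is one attempt and no reset: what is moved stays moved. The work goes in short steps, Python scripts to look and compute and a tool call to move; the robot and the scene stay as the last step left them, time stands still between calls to the robot, and variables do not carry over. Pictures are saved under pics/ and viewed, at most 10 in all, crops included, and the job is handed in when it is done.

Besides the shell and the picture viewer there is one more tool, called after "Request:" by a JSON object that holds its "name" and its "arguments". send_rows: Moves the arm, as the interface text tells. Its arguments: {"type":"object","properties":{"commands":{"type":"array"}},"required":["commands"]}

```bash
mkdir -p pics; ls
python3 - <<'E'
from workcell import *
import cv2,numpy as np
for c in ["scene","top"]:
    im=get_image(c); cv2.imwrite(f"pics/{c}0.png",cv2.cvtColor(im,cv2.COLOR_RGB2BGR))
    k=get_calibration(c); print(c,{a:np.round(b,4).tolist() for a,b in k.items()})
    for n in ["pry_bar","die_set","die_block","fulcrum"]:
        for d in masks_of(c,n): print(c,n,round(d["score"],2),d["box"])
print(get_state()); print(tcp_to_grasp)
E
```

```text
pics
scene {'mtx': [[450.978, 0.0, 314.3252], [0.0, 450.978, 197.0022], [0.0, 0.0, 1.0]], 'k1': -0.0743, 'R': [[-0.8521, -0.5231, 0.0202], [-0.3903, 0.609, -0.6905], [0.3489, -0.5962, -0.723]], 't': [0.4097, 0.2034, 1.1547]}
scene pry_bar 0.68 [238.2, 225.0, 321.5, 285.7]
scene die_set 0.77 [277.1, 128.4, 328.3, 187.9]
scene die_block 0.63 [281.1, 136.8, 321.9, 162.8]
scene die_block 0.22 [187.3, 231.4, 206.1, 257.3]
scene fulcrum 0.93 [298.8, 301.4, 355.9, 372.7]
scene fulcrum 0.83 [282.8, 166.5, 309.9, 207.8]
top {'mtx': [[366.5758, 0.0, 319.8875], [0.0, 366.5758, 199.7099], [0.0, 0.0, 1.0]], 'k1': -0.0683, 'R': [[-0.0001, -0.9996, -0.0295], [-0.9882, 0.0047, -0.1533], [0.1533, 0.0292, -0.9877]], 't': [0.0573, 0.4616, 0.9961]}
top pry_bar 0.65 [223.1, 190.7, 313.9, 216.7]
top die_set 0.72 [347.7, 132.2, 388.6, 187.8]
top die_block 0.64 [321.7, 203.9, 339.6, 225.4]
top die_block 0.59 [353.2, 134.1, 386.4, 172.2]
top fulcrum 0.82 [194.7, 265.1, 228.7, 303.3]
top fulcrum 0.62 [328.7, 157.0, 351.1, 179.8]
{'clock': 0.5, 'q': array([ 1.16520275,  0.62846187,  0.03847379,  1.51744808, -0.0270079 ,
        0.99626146, -0.02001425]), 'joint_velocities': array([-8.53087894e-04, -1.33574990e-03, -2.50704470e-03,  1.53332228e-03,
        1.03836992e-03,  3.14457357e-07, -5.17057255e-04]), 'joint_efforts': array([-6.92546728e-04, -5.49142957e+01,  1.14188578e+00, -1.86777073e+01,
       -5.23817819e-02,  1.67826010e-02,  6.95674362e-05]), 'position': array([ 0.21668066, -0.61281007,  0.17102239]), 'tcp_rot': array([-3.51801990e-05,  9.85604204e-01,  1.69069071e-01,  2.11445200e-05]), 'wrist_force': array([ 0.31382733,  0.34102977, -0.07494907]), 'wrist_torque': array([ 0.00874466, -0.01081698,  0.01719995]), 'grasp_force': 0.0, 'width': 0.09386836603612796}
-0.0188
```

```bash
cd pics
python3 - <<'E'
import cv2
a=cv2.imread("top0.png")[110:320,180:430]; cv2.imwrite("topc.png",cv2.resize(a,None,fx=2.8,fy=2.8,interpolation=2))
a=cv2.imread("scene0.png")[110:390,170:420]; cv2.imwrite("scenec.png",cv2.resize(a,None,fx=2.1,fy=2.1,interpolation=2))
E
```

```text
(no output)
```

View pics/topc.png

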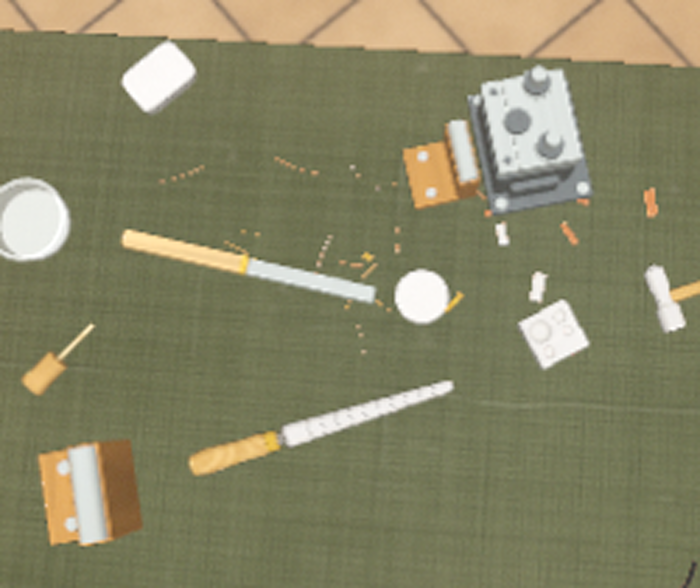

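View pics/scenec.png

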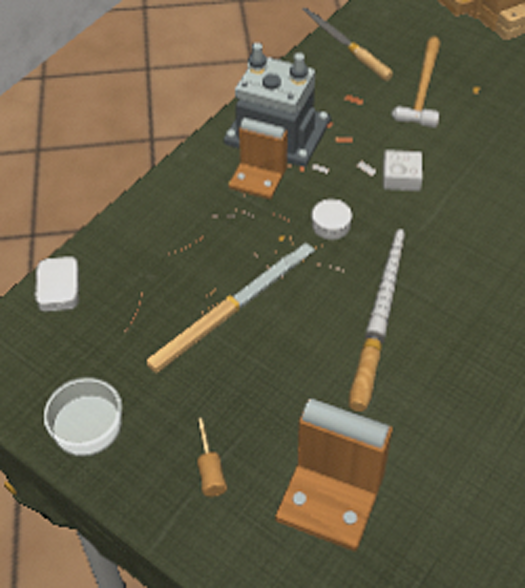

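The target fulcrum (with a steel cap) stands directly in front of the die set, upper right in the top view at about full px (340,168). The bar lies at (223-314, 190-217) with its tip toward the rivet tin. The bigger fulcrum at lower left is the look-alike. Next I'll zoom in to pick feature points.

```bash
cd pics
python3 - <<'E'
import cv2,numpy as np
def crop(f,x,y,w,h,s):
    a=cv2.resize(cv2.imread(f)[y:y+h,x:x+w],None,fx=s,fy=s,interpolation=cv2.INTER_CUBIC)
    for i in range(0,w,10):
        cv2.putText(a,str(x+i),(i*s,8),0,.3,(0,255,255)); cv2.line(a,(i*s,10),(i*s,a.shape[0]),(0,255,255) if i%50==0 else (0,120,120),1) 
    for i in range(0,h,10):
        cv2.putText(a,str(y+i),(0,i*s+10),0,.3,(0,255,255)); cv2.line(a,(0,i*s),(a.shape[1],i*s),(0,120,120),1)
    return a
cv2.imwrite("z1.png",crop("top0.png",320,125,80,65,9))
cv2.imwrite("z2.png",crop("scene0.png",270,120,65,90,6))
E
```

```text
(no output)
```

View pics/z1.png

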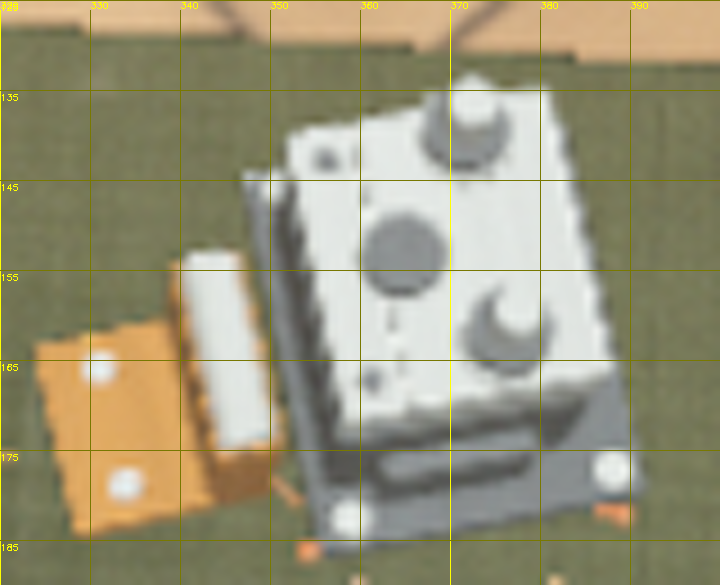

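View pics/z2.png

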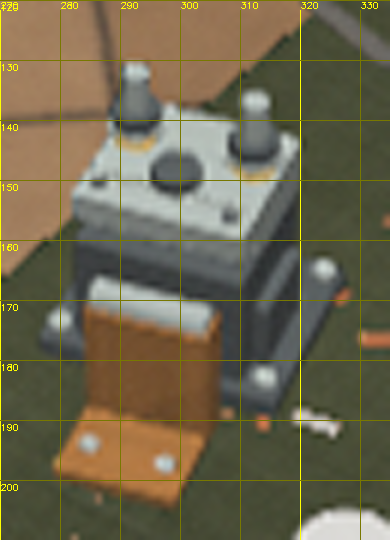

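```bash
cat > h.py <<'E'
import numpy as np,cv2
from scipy.optimize import least_squares
from workcell import *
K={c:get_calibration(c) for c in("scene","top")}
def proj(c,X):
    k=K[c];p=np.atleast_2d(X)@np.array(k["R"]).T+k["t"];s=p[:,:2]/p[:,2:]
    s=s*(1+k["k1"]*(s**2).sum(1,keepdims=True));M=np.array(k["mtx"])
    return s@M[:2,:2].T+M[:2,2]
def fit(obs,x0,build):
    # obs: list of (cam, pixel, key); build(p)->dict key->local pt; p[:3]=x,y,yaw
    def f(p):
        b=build(p);c,s=np.cos(p[2]),np.sin(p[2]);r=[]
        for cam,px,k in obs:
            l=b[k];r.append(proj(cam,[p[0]+c*l[0]-s*l[1],p[1]+s*l[0]+c*l[1],l[2]])[0]-px)
        return np.concatenate(r)
    s=least_squares(f,x0,loss="soft_l1",x_scale=[.01,.01,.1]+[.01]*(len(x0)-3));return s.x,f(s.x).reshape(-1,2)
E
cat > m.py <<'E'
from h import *
np.set_printoptions(precision=4,suppress=True)
die=[("top",(352,139.5),"FL"),("top",(358,172.5),"FR"),("top",(388,166.5),"BR"),("top",(381,135),"BL"),
("scene",(282,152.5),"FL"),("scene",(310.5,160.5),"FR"),("scene",(319.5,143),"BR"),
("top",(347,144.5),"fFL"),("top",(355.5,186.5),"fFR"),("top",(391,180.5),"fBR"),("scene",(315,186.5),"fFR")]
# front faces local -x; which is +y world => yaw~-90deg; local +y = world +x
def bd(p):
    h,f=p[3],p[4]
    return dict(FL=(-.04,.045,h),FR=(-.04,-.045,h),BR=(.04,-.045,h),BL=(.04,.045,h),fFL=(-.054,.065,f),fFR=(-.054,-.065,f),fBR=(.054,-.065,f))
print("die",*fit(die,[.55,-.1,-1.5,.124,.012],bd))
ful=[("top",(343.7,153.2),"cL"),("top",(347.7,174.5),"cR"),("top",(324.3,163.5),"L"),("top",(328.5,184),"R"),
("scene",(286.5,166.5),"cL"),("scene",(306,171.5),"cR"),("scene",(279,197),"L"),("scene",(299,203.7),"R")]
print("ful",*fit(ful,[.55,-.05,-1.5],lambda p:dict(cL=(0,.032,.085),cR=(0,-.032,.085),L=(-.055,.032,.008),R=(-.055,-.032,.008))))
bar=[("top",(224,195),"a"),("top",(313.9,215.4),"b"),("scene",(242.9,283.8),"a"),("scene",(317.1,228.1),"b")]
print("bar",*fit(bar,[.45,.15,-1.7],lambda p:dict(a=(-.08,0,.010),b=(.19,0,.003))))
for c in K: k=K[c];print(c,-np.array(k["R"]).T@k["t"])
for q in ["rivet_tin","flat_tin"]:
    d=masks_of("top",q); print(q,[(round(e["score"],2),e["box"]) for e in d][:2])
E
python3 m.py
```

```text
die [ 0.5761 -0.0805 -1.3876  0.1066  0.0202] [[ 0.254   0.4753]
 [ 0.9541 -0.4751]
 [ 0.5191  0.007 ]
 [ 0.3758 -0.4038]
 [ 0.2939 -0.0064]
 [ 0.5919 -0.184 ]
 [ 1.3616  0.7666]
 [-2.4712 -0.8432]
 [-2.2152 -0.051 ]
 [-0.8951 -0.9532]
 [ 0.2119  0.2318]]
ful [ 0.5532 -0.0155 -1.3958] [[-0.1927 -0.7082]
 [ 0.1801  0.4715]
 [-0.0748 -0.3894]
 [-0.4056  0.1096]
 [-0.3717 -0.4393]
 [ 0.6222  0.415 ]
 [ 0.148   0.1473]
 [ 0.2474 -0.4104]]
bar [ 0.4636  0.2613 -1.7927] [[-0.3431  0.001 ]
 [-0.4877 -0.2122]
 [-0.1712  0.0616]
 [ 1.0797 -1.266 ]]
scene [0.0257 0.7789 0.9671]
top [0.3035 0.0261 1.0563]
rivet_tin [(0.78, [320.8, 203.4, 341.2, 225.9])]
flat_tin [(0.91, [224.1, 123.5, 246.9, 149.1])]
```

```bash
cat >> h.py <<'E'
def rel(pts,s=None):
    """pts: (x,y,z,toolx_yaw) -> tool-frame mm and spin deg from the current pose"""
    s=s or get_state();w,x,y,z=s["tcp_rot"];ye=2*np.arctan2(y,x)
    for P in pts:
        d=np.array(P[:3])-s["position"];c,n=np.cos(ye),np.sin(ye)
        sp=-np.degrees((P[3]-ye+np.pi)%(2*np.pi)-np.pi)
        print(np.round([1e3*(c*d[0]+n*d[1]),1e3*(n*d[0]-c*d[1]),-1e3*d[2]],1),"spin",round(sp,1))
E
python3 - <<'E'
from h import *
rel([(.48,-.35,.28,.6),(.5,-.05,.28,1.0),(.4603,.2467,.2,1.349),(.4603,.2467,.1,1.349)])
E
```

```text
[ 335.9 -160.1 -108.9] spin -14.9
[ 454.7 -436.2 -108.9] spin -37.8
[ 516.1 -729.2  -28.9] spin -57.8
[ 516.1 -729.2   71.1] spin -57.8
```

Request:
{"name": "send_rows", "arguments": {"commands": [{"claw": 0, "translation": [336, -160, -109], "spin": -15}, {"claw": 0, "translation": [336, -160, -109], "spin": -15}, {"claw": 0, "translation": [336, -160, -109], "spin": -15}, {"claw": 0, "translation": [336, -160, -109], "spin": -15}, {"claw": 0, "translation": [336, -160, -109], "spin": -15}, {"claw": 0, "translation": [336, -160, -109], "spin": -15}, {"claw": 0, "translation": [455, -436, -109], "spin": -38}, {"claw": 0, "translation": [455, -436, -109], "spin": -38}, {"claw": 0, "translation": [455, -436, -109], "spin": -38}, {"claw": 0, "translation": [455, -436, -109], "spin": -38}, {"claw": 0, "translation": [455, -436, -109], "spin": -38}, {"claw": 0, "translation": [455, -436, -109], "spin": -38}]}}

```text
clock: 2.1
position: [0.5008, -0.0442, 0.2807]
tcp_rot: [-0.001, 0.875, 0.485, 0.001]
wrist_force: [0.1, -0.2, 0.1]
width: 0.0939
grasp_force: 0.0
```

Run:
```python
from h import *
rel([(.4603,.2467,.15,1.349),(.4603,.2467,.08,1.349)])
```

```text
[ 225.3 -188.4  130.7] spin -19.3
[ 225.3 -188.4  200.7] spin -19.3
```

Request:
{"name": "send_rows", "arguments": {"commands": [{"claw": 80, "translation": [225, -188, 100], "spin": -19}, {"claw": 80, "translation": [225, -188, 100], "spin": -19}, {"claw": 80, "translation": [225, -188, 130], "spin": -19}, {"claw": 80, "translation": [225, -188, 130], "spin": -19}, {"claw": 80, "translation": [225, -188, 200], "spin": -19}, {"claw": 80, "translation": [225, -188, 200], "spin": -19}, {"claw": 80, "translation": [225, -188, 200], "spin": -19}]}}

```text
clock: 2.98
position: [0.4602, 0.2406, 0.0769]
tcp_rot: [-0.001, 0.784, 0.62, -0.003]
wrist_force: [0.1, -0.5, 1.6]
width: 0.0643
grasp_force: 0.0
```

Run:
```python
from h import *
rel([(.4603,.2467,.08,1.349),(.4603,.2467,.003,1.349)])
ims=[]
for c,(x,y,w,h) in dict(scene=(200,180,160,140),top=(200,140,160,140)).items():
    im=cv2.cvtColor(get_image(c),cv2.COLOR_RGB2BGR);ims.append(cv2.resize(im[y:y+h,x:x+w],None,fx=2.5,fy=2.5,interpolation=2))
cv2.imwrite("pics/g.png",np.hstack(ims)); print(get_state()["width"])
```

```text
[ 5.9 -1.3 -3.1] spin -0.6
[ 5.9 -1.3 73.9] spin -0.6
0.06438337850570885
```

View pics/g.png

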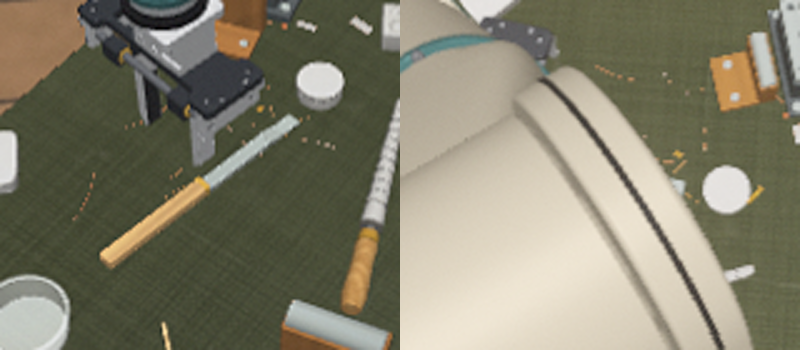

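The gripper hovers over the handle in the scene view, with the fingers on either side of the bar's line. The top view is blocked by the arm. Descending.

Request:
{"name": "send_rows", "arguments": {"commands": [{"claw": 80, "translation": [0, 0, 40], "spin": 0}, {"claw": 80, "translation": [0, 0, 65], "spin": 0}, {"claw": 80, "translation": [0, 0, 65], "spin": 0}]}}

```text
clock: 3.45
position: [0.464, 0.2385, 0.0157]
tcp_rot: [0.001, 0.786, 0.618, -0.0]
wrist_force: [-0.7, -0.4, -0.2]
width: 0.0644
grasp_force: 0.0
```

Run:
```python
from h import *
rel([(.4603,.2467,.004,1.349)])
```

```text
[ 7.1 -5.5 11.7] spin -1.0
```

Request:
{"name": "send_rows", "arguments": {"commands": [{"claw": 80, "translation": [7, -5, 5], "spin": -1}, {"claw": 80, "translation": [7, -5, 12], "spin": -1}, {"claw": 80, "translation": [7, -5, 12], "spin": -1}, {"claw": 255, "translation": [7, -5, 12], "spin": -1}, {"claw": 255, "translation": [7, -5, 12], "spin": -1}, {"claw": 255, "translation": [7, -5, 12], "spin": -1}, {"claw": 255, "translation": [7, -5, 12], "spin": -1}]}}

```text
clock: 4.32
position: [0.4597, 0.2486, 0.0031]
tcp_rot: [0.0, 0.78, 0.626, 0.0]
wrist_force: [0.2, -0.3, 0.2]
width: 0.0282
grasp_force: 0.0
```

Request:
{"name": "send_rows", "arguments": {"commands": [{"claw": 255, "translation": [0, 0, 0], "spin": 0}, {"claw": 255, "translation": [0, 0, 0], "spin": 0}, {"claw": 255, "translation": [0, 0, 0], "spin": 0}]}}

```text
clock: 4.7
position: [0.4596, 0.2486, 0.0031]
tcp_rot: [0.0, 0.78, 0.626, 0.0]
wrist_force: [-0.4, 0.5, -0.4]
width: 0.001
grasp_force: 0.0
```

Run:
```python
from h import *
im=cv2.cvtColor(get_image("scene"),cv2.COLOR_RGB2BGR)
p=proj("scene",get_state()["position"])[0];print(p)
for d in masks_of("scene","pry_bar"): print(d["score"],d["box"])
im=cv2.resize(im[180:320,200:360],None,fx=5,fy=4.2,interpolation=2)
cv2.drawMarker(im,(int((p[0]-200)*5),int((p[1]-180)*4.2)),(0,0,255),0,15)
cv2.imwrite("pics/g2.png",im)
```

```text
[271.11766442 263.97799034]
0.59 [238.3, 226.5, 321.0, 287.0]
```

View pics/g2.png

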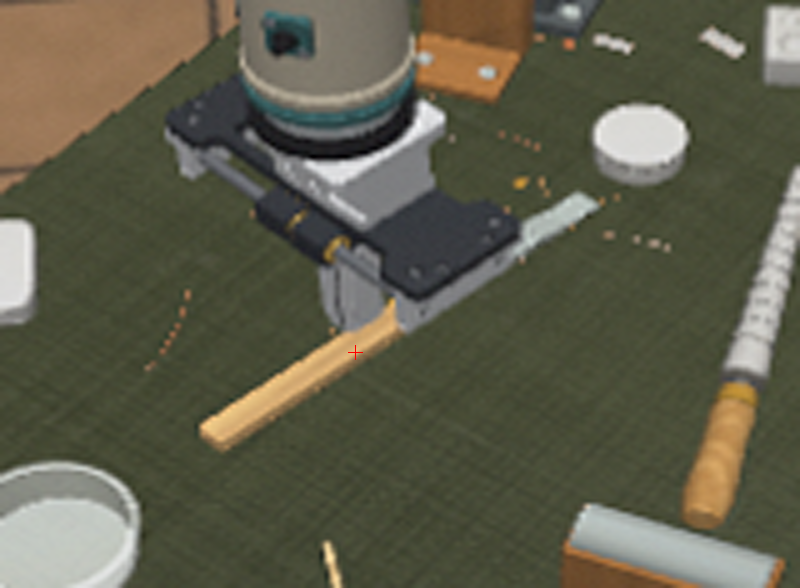

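The closed fingers appear to end on top of the bar instead of around it, and the bar hasn't moved. I'll open them and feel for the bench to check the height.

Request:
{"name": "send_rows", "arguments": {"commands": [{"claw": 80, "translation": [0, 0, 0], "spin": 0}, {"claw": 80, "translation": [0, 0, 0], "spin": 0}, {"claw": 80, "translation": [0, 0, 0], "spin": 0}, {"claw": 80, "translation": [0, 0, 3], "spin": 0}, {"claw": 80, "translation": [0, 0, 6], "spin": 0}, {"claw": 80, "translation": [0, 0, 6], "spin": 0}]}}

```text
clock: 5.55
position: [0.4594, 0.2485, -0.0033]
tcp_rot: [-0.0, 0.78, 0.626, -0.0]
wrist_force: [-0.8, 0.3, -0.0]
width: 0.0572
grasp_force: 0.0
```

Request:
{"name": "send_rows", "arguments": {"commands": [{"claw": 80, "translation": [0, 0, 3], "spin": 0}, {"claw": 80, "translation": [0, 0, 6], "spin": 0}, {"claw": 80, "translation": [0, 0, 6], "spin": 0}]}}

```text
clock: 5.92
position: [0.4594, 0.2485, -0.0092]
tcp_rot: [-0.0, 0.78, 0.626, -0.0]
wrist_force: [0.4, 0.1, -0.1]
width: 0.0644
grasp_force: 0.0
```

Request:
{"name": "send_rows", "arguments": {"commands": [{"claw": 80, "translation": [0, 0, 2], "spin": 0}, {"claw": 80, "translation": [0, 0, 4], "spin": 0}, {"claw": 80, "translation": [0, 0, 4], "spin": 0}]}}

```text
clock: 6.3
position: [0.4595, 0.2486, -0.0131]
tcp_rot: [-0.0, 0.78, 0.626, -0.0]
wrist_force: [0.2, 0.4, -0.3]
width: 0.0645
grasp_force: 0.0
```

Request:
{"name": "send_rows", "arguments": {"commands": [{"claw": 80, "translation": [0, 0, 2], "spin": 0}, {"claw": 80, "translation": [0, 0, 4], "spin": 0}, {"claw": 80, "translation": [0, 0, 4], "spin": 0}]}}

```text
clock: 6.68
position: [0.4595, 0.2486, -0.0171]
tcp_rot: [0.0, 0.78, 0.626, -0.0]
wrist_force: [0.6, 0.5, -0.9]
width: 0.0645
grasp_force: 0.0
```

Request:
{"name": "send_rows", "arguments": {"commands": [{"claw": 80, "translation": [0, 0, 1], "spin": 0}, {"claw": 80, "translation": [0, 0, 2], "spin": 0}, {"claw": 80, "translation": [0, 0, 3], "spin": 0}, {"claw": 80, "translation": [0, 0, 3], "spin": 0}]}}

```text
clock: 7.18
position: [0.4596, 0.2486, -0.02]
tcp_rot: [0.0, 0.78, 0.626, -0.0]
wrist_force: [0.4, -0.5, 0.7]
width: 0.0643
grasp_force: 0.0
```

Run:
```python
from h import *
im=cv2.cvtColor(get_image("scene"),cv2.COLOR_RGB2BGR)
s=get_state();w,x,y,z=s["tcp_rot"];a=2*np.arctan2(y,x);ty=np.array([np.sin(a),-np.cos(a),0])
im=cv2.resize(im[200:290,225:330],None,fx=7,fy=6.5,interpolation=2)
for q,c in((s["position"]*[1,1,0]+[0,0,.0],(0,0,255)),(s["position"]*[1,1,0]+.032*ty,(255,0,0)),(s["position"]*[1,1,0]-.032*ty,(0,255,0))):
    p=proj("scene",q)[0];cv2.drawMarker(im,(int((p[0]-225)*7),int((p[1]-200)*6.5)),c,0,15)
cv2.imwrite("pics/g3.png",im)
```

```text
(no output)
```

View pics/g3.png

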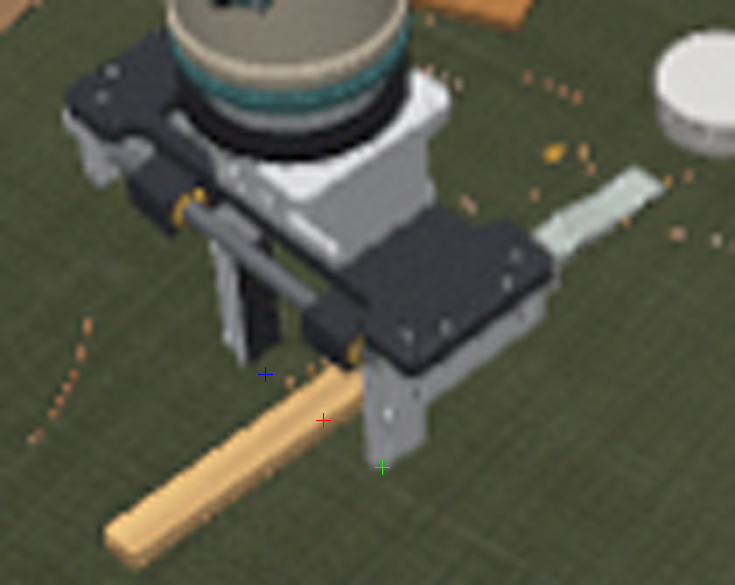

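Both fingers now straddle the handle, near (250,360) and (385,465) in the crop, with their tips close to the bench. So the reported z reads about 20 mm low. I'll touch the bench gently to calibrate it.

Request:
{"name": "send_rows", "arguments": {"commands": [{"claw": 80, "translation": [0, 0, 1], "spin": 0}, {"claw": 80, "translation": [0, 0, 2], "spin": 0}, {"claw": 80, "translation": [0, 0, 2], "spin": 0}]}}

```text
clock: 7.6
position: [0.4596, 0.2486, -0.022]
tcp_rot: [0.0, 0.78, 0.626, -0.0]
wrist_force: [0.3, -0.5, -0.9]
width: 0.0647
grasp_force: 0.0
```

Request:
{"name": "send_rows", "arguments": {"commands": [{"claw": 80, "translation": [0, 0, 1], "spin": 0}, {"claw": 80, "translation": [0, 0, 2], "spin": 0}, {"claw": 80, "translation": [0, 0, 2], "spin": 0}]}}

```text
clock: 7.98
position: [0.4596, 0.2486, -0.024]
tcp_rot: [-0.0, 0.78, 0.626, -0.0]
wrist_force: [-0.2, 0.2, -0.0]
width: 0.0648
grasp_force: 0.0
```

Request:
{"name": "send_rows", "arguments": {"commands": [{"claw": 255, "translation": [0, 0, 0], "spin": 0}, {"claw": 255, "translation": [0, 0, 0], "spin": 0}, {"claw": 255, "translation": [0, 0, 0], "spin": 0}, {"claw": 255, "translation": [0, 0, 0], "spin": 0}, {"claw": 255, "translation": [0, 0, 0], "spin": 0}, {"claw": 255, "translation": [0, 0, 0], "spin": 0}]}}

```text
clock: 8.72
position: [0.4602, 0.2487, -0.0238]
tcp_rot: [0.0, 0.78, 0.626, 0.0]
wrist_force: [1.5, -0.5, -0.3]
width: 0.0176
grasp_force: 30.0
```

Request:
{"name": "send_rows", "arguments": {"commands": [{"claw": 255, "translation": [0, 0, -30], "spin": 0}, {"claw": 255, "translation": [0, 0, -60], "spin": 0}, {"claw": 255, "translation": [0, 0, -100], "spin": 0}, {"claw": 255, "translation": [0, 0, -150], "spin": 0}, {"claw": 255, "translation": [0, 0, -150], "spin": 0}, {"claw": 255, "translation": [0, 0, -150], "spin": 0}]}}

```text
clock: 9.48
position: [0.4586, 0.2477, 0.1251]
tcp_rot: [-0.0, 0.78, 0.626, -0.001]
wrist_force: [-0.0, -0.6, -3.3]
width: 0.017
grasp_force: 30.0
```

Run:
```python
from h import *
rel([(.5281,.1516,.126,1.752),(.5281,.1516,.08,1.752)])
```

```text
[-78.7  88.7  -0.9] spin -22.9
[-78.7  88.7  45.1] spin -22.9
```

Request:
{"name": "send_rows", "arguments": {"commands": [{"claw": 255, "translation": [-25, 30, 0], "spin": -7}, {"claw": 255, "translation": [-50, 58, 0], "spin": -15}, {"claw": 255, "translation": [-79, 89, 0], "spin": -23}, {"claw": 255, "translation": [-79, 89, 0], "spin": -23}, {"claw": 255, "translation": [-79, 89, 15], "spin": -23}, {"claw": 255, "translation": [-79, 89, 30], "spin": -23}, {"claw": 255, "translation": [-79, 89, 30], "spin": -23}, {"claw": 255, "translation": [-79, 89, 30], "spin": -23}]}}

```text
clock: 10.48
position: [0.529, 0.1531, 0.0959]
tcp_rot: [-0.0, 0.639, 0.769, -0.0]
wrist_force: [0.7, -0.0, -2.9]
width: 0.0175
grasp_force: 30.0
```

Run:
```python
from h import *
s=get_state();a=2*np.arctan2(s["tcp_rot"][2],s["tcp_rot"][1]);u=-np.array([np.cos(a),np.sin(a),0]);n=np.array([-u[1],u[0],0])
o=s["position"]-.013*u+[0,0,.0238];print(s["position"],a,o)
ims=[]
for c,(x,y,w,h,f) in dict(scene=(240,110,115,145,4),top=(270,120,90,145,4)).items():
    im=cv2.cvtColor(get_image(c),cv2.COLOR_RGB2BGR);im=cv2.resize(im[y:y+h,x:x+w],None,fx=f,fy=f,interpolation=2)
    for l in((.19,.008,.002),(.19,-.008,.002),(.144,.008,.008),(.055,.009,.014),(.055,-.009,.014),(-.08,.009,.014),(-.08,-.009,.014)):
        p=proj(c,o+l[0]*u+l[1]*n+[0,0,l[2]])[0];cv2.drawMarker(im,(int((p[0]-x)*f),int((p[1]-y)*f)),(0,0,255),1,8)
    ims.append(im)
    for d in masks_of(c,"pry_bar")[:2]:print(c,d["score"],d["box"])
cv2.imwrite("pics/g4.png",np.hstack(ims))
```

```text
[0.52901291 0.15305017 0.09590715] 1.7547794424409475 [0.5266346  0.16583077 0.11970715]
scene 0.57 [247.6, 180.8, 286.1, 225.4]
top 0.68 [247.2, 168.7, 263.4, 182.7]
top 0.41 [464.0, 192.6, 476.2, 204.2]
```

View pics/g4.png

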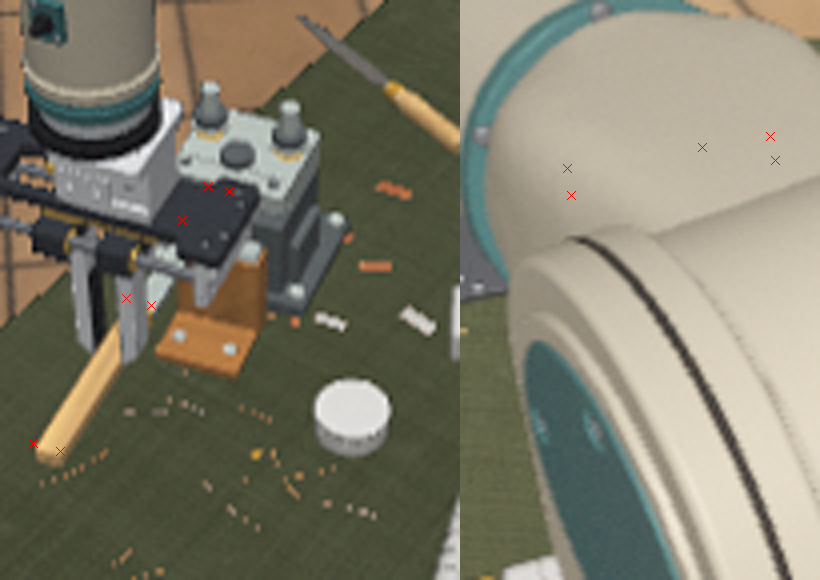

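The scene view shows the bar held roughly level, within about 2 px of prediction at its tail near (50,455), and pointing over the fulcrum to the slot. The top view is blocked. I'll move forward 10 mm and lower onto the fulcrum by feel.

Request:
{"name": "send_rows", "arguments": {"commands": [{"claw": 255, "translation": [-10, 0, 0], "spin": 0}, {"claw": 255, "translation": [-10, 0, 15], "spin": 0}, {"claw": 255, "translation": [-10, 0, 27], "spin": 0}, {"claw": 255, "translation": [-10, 0, 30], "spin": 0}, {"claw": 255, "translation": [-10, 0, 30], "spin": 0}, {"claw": 255, "translation": [-10, 0, 30], "spin": 0}]}}

```text
clock: 11.42
position: [0.5314, 0.1427, 0.0663]
tcp_rot: [0.0, 0.64, 0.769, 0.0]
wrist_force: [-0.2, -0.2, -2.6]
width: 0.0172
grasp_force: 30.0
```

Request:
{"name": "send_rows", "arguments": {"commands": [{"claw": 255, "translation": [0, 0, 2], "spin": 0}, {"claw": 255, "translation": [0, 0, 4], "spin": 0}, {"claw": 255, "translation": [0, 0, 4], "spin": 0}]}}

```text
clock: 11.8
position: [0.5311, 0.1423, 0.062]
tcp_rot: [-0.0, 0.64, 0.769, -0.0]
wrist_force: [0.4, -0.9, -2.5]
width: 0.0177
grasp_force: 30.0
```

Request:
{"name": "send_rows", "arguments": {"commands": [{"claw": 255, "translation": [0, 0, 2], "spin": 0}, {"claw": 255, "translation": [0, 0, 4], "spin": 0}, {"claw": 255, "translation": [0, 0, 4], "spin": 0}]}}

```text
clock: 12.18
position: [0.5311, 0.1424, 0.058]
tcp_rot: [-0.0, 0.64, 0.769, -0.0]
wrist_force: [0.3, 1.4, -2.7]
width: 0.0177
grasp_force: 30.0
```

Run:
```python
from workcell import *
s=get_state();print(s["wrist_force"],s["wrist_torque"],s["position"])
```

```text
[ 0.33241248  1.38051034 -2.72445196] [-0.0423675  -0.16137599  0.00192753] [0.5311244  0.14242895 0.05797464]
```

Request:
{"name": "send_rows", "arguments": {"commands": [{"claw": 255, "translation": [0, 0, 2], "spin": 0}, {"claw": 255, "translation": [0, 0, 4], "spin": 0}, {"claw": 255, "translation": [0, 0, 4], "spin": 0}]}}

```text
clock: 12.55
position: [0.5311, 0.1425, 0.054]
tcp_rot: [-0.0, 0.64, 0.769, 0.0]
wrist_force: [0.5, -0.2, -2.1]
width: 0.0172
grasp_force: 30.0
```

Run:
```python
from h import *
s=get_state();print(s["wrist_force"],s["wrist_torque"],s["position"])
im=get_image("scene")
for d in masks_of("scene","pry_bar")[:1]:
    ys,xs=np.nonzero(d["mask"]);print(d["box"]);m=ys>ys.max()-40
    print([(y,xs[ys==y].min(),xs[ys==y].max()) for y in range(ys.min(),ys.max()+1,5)])
a=2*np.arctan2(s["tcp_rot"][2],s["tcp_rot"][1]);u=-np.array([np.cos(a),np.sin(a),0]);n=np.array([-u[1],u[0],0])
for off in(.0238,.0188,.0288):
  for th in (-.05,0,.05):
    g=s["position"]+[0,0,off];U=u*np.cos(th)+np.array([0,0,np.sin(th)]);Z=np.array([0,0,1])*np.cos(th)-u*np.sin(th)
    print(off,th,np.round([proj("scene",g+l*U+m*n+h*Z)[0] for l,m,h in((-.093,.009,.014),(-.093,-.009,.014),(-.093,.009,0),(-.093,-.009,0))],1).tolist())
```

```text
[ 0.45999717 -0.1713571  -2.12330565] [-0.00048783 -0.09240983  0.0146331 ] [0.53113878 0.14254299 0.05398536]
[250.3, 182.9, 287.1, 232.5]Traceback (most recent call last):
  File "<stdin>", line 6, in <module>
    return umr_minimum(a, axis, None, out, keepdims, initial, where)
ValueError: zero-size array to reduction operation minimum which has no identity
```

Run:
```python
from h import *
s=get_state()
im=get_image("scene")
for d in masks_of("scene","pry_bar")[:1]:
    ys,xs=np.nonzero(d["mask"]);print(d["box"])
    print([(y,int(xs[ys==y].min()),int(xs[ys==y].max())) for y in range(ys.min(),ys.max()+1,3) if (ys==y).any()])
a=2*np.arctan2(s["tcp_rot"][2],s["tcp_rot"][1]);u=-np.array([np.cos(a),np.sin(a),0]);n=np.array([-u[1],u[0],0])
for off in(.0188,.0238,.0288):
  for th in (-.05,0,.05,.1):
    g=s["position"]+[0,0,off];U=u*np.cos(th)+np.array([0,0,np.sin(th)]);Z=np.array([0,0,1])*np.cos(th)-u*np.sin(th)
    print(off,th,np.round([proj("scene",g+l*U+m*n+h*Z)[0] for l,m,h in((-.093,.009,.014),(-.093,-.009,.014),(-.093,.009,0),(-.093,-.009,0),(.042,.009,.014),(.042,-.009,.014))],1).tolist())
x,y,w,h,f=240,150,70,90,6
cv2.imwrite("pics/g5.png",cv2.resize(cv2.cvtColor(im,cv2.COLOR_RGB2BGR)[y:y+h,x:x+w],None,fx=f,fy=f,interpolation=2))
```

```text
[252.4, 183.5, 288.7, 231.7]
[(182, 283, 284), (191, 279, 283), (194, 279, 281), (203, 269, 271), (206, 267, 271), (209, 266, 271), (212, 264, 270), (215, 261, 269), (218, 259, 267), (221, 258, 266), (224, 256, 264), (227, 254, 262), (230, 253, 260)]
0.0188 -0.05 [[251.8, 228.4], [258.3, 230.5], [252.1, 232.2], [258.5, 234.2], [274.3, 194.5], [280.3, 196.4]]
0.0188 0 [[251.8, 229.8], [258.2, 231.9], [252.2, 233.4], [258.6, 235.4], [274.1, 194.2], [280.2, 196.0]]
0.0188 0.05 [[251.8, 231.2], [258.3, 233.3], [252.4, 234.5], [258.8, 236.6], [274.0, 193.8], [280.1, 195.6]]
0.0188 0.1 [[251.9, 232.5], [258.3, 234.6], [252.6, 235.5], [259.0, 237.6], [273.8, 193.5], [279.9, 195.3]]
0.0238 -0.05 [[251.6, 227.2], [258.1, 229.3], [252.0, 230.9], [258.4, 233.0], [274.2, 193.3], [280.3, 195.1]]
0.0238 0 [[251.6, 228.6], [258.1, 230.7], [252.1, 232.1], [258.5, 234.2], [274.0, 192.9], [280.1, 194.7]]
0.0238 0.05 [[251.7, 229.9], [258.1, 232.0], [252.3, 233.2], [258.6, 235.3], [273.9, 192.5], [280.0, 194.3]]
0.0238 0.1 [[251.8, 231.2], [258.2, 233.3], [252.5, 234.3], [258.8, 236.4], [273.7, 192.2], [279.8, 194.0]]
0.0288 -0.05 [[251.5, 225.9], [258.0, 228.0], [251.8, 229.6], [258.2, 231.7], [274.1, 192.0], [280.2, 193.8]]
0.0288 0 [[251.5, 227.3], [258.0, 229.4], [251.9, 230.9], [258.4, 232.9], [274.0, 191.6], [280.1, 193.4]]
0.0288 0.05 [[251.5, 228.7], [258.0, 230.7], [252.1, 232.0], [258.5, 234.1], [273.8, 191.2], [279.9, 193.0]]
0.0288 0.1 [[251.6, 229.9], [258.1, 232.0], [252.3, 233.0], [258.7, 235.1], [273.6, 190.9], [279.8, 192.7]]
```

View pics/g5.png

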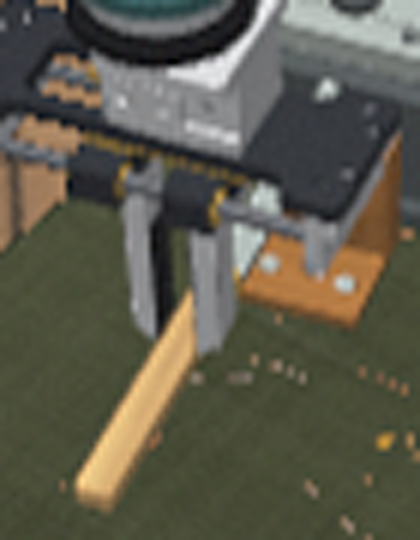

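The bar tail sits at full px (253,230)-(259,231), which fits a tilt of about +0.03, so the bar is resting on the fulcrum. Inserting now.

Request:
{"name": "send_rows", "arguments": {"commands": [{"claw": 255, "translation": [-4, 0, 0], "spin": 0}, {"claw": 255, "translation": [-8, 0, 0], "spin": 0}, {"claw": 255, "translation": [-12, 0, 0], "spin": 0}, {"claw": 255, "translation": [-15, 0, 0], "spin": 0}, {"claw": 255, "translation": [-15, 0, 0], "spin": 0}]}}

```text
clock: 13.38
position: [0.534, 0.1267, 0.054]
tcp_rot: [0.0, 0.64, 0.768, -0.0]
wrist_force: [-0.3, -0.7, -0.9]
width: 0.0171
grasp_force: 30.0
```

Request:
{"name": "send_rows", "arguments": {"commands": [{"claw": 255, "translation": [-2, 0, 0], "spin": 0}, {"claw": 255, "translation": [-4, 0, 0], "spin": 0}, {"claw": 255, "translation": [-6, 0, 0], "spin": 0}, {"claw": 255, "translation": [-6, 0, 0], "spin": 0}]}}

```text
clock: 13.88
position: [0.5351, 0.1214, 0.0541]
tcp_rot: [0.0, 0.64, 0.769, -0.0]
wrist_force: [0.6, -0.1, -1.0]
width: 0.0171
grasp_force: 30.0
```

Request:
{"name": "send_rows", "arguments": {"commands": [{"claw": 255, "translation": [-2, 0, 0], "spin": 0}, {"claw": 255, "translation": [-4, 0, 0], "spin": 0}, {"claw": 255, "translation": [-4, 0, 0], "spin": 0}]}}

```text
clock: 14.25
position: [0.5358, 0.1174, 0.0541]
tcp_rot: [0.0, 0.64, 0.769, -0.0]
wrist_force: [-0.2, 0.3, -1.1]
width: 0.0171
grasp_force: 30.0
```

Request:
{"name": "send_rows", "arguments": {"commands": [{"claw": 255, "translation": [-1, 0, 0], "spin": 0}, {"claw": 255, "translation": [-2, 0, 0], "spin": 0}, {"claw": 255, "translation": [-3, 0, 0], "spin": 0}, {"claw": 255, "translation": [-3, 0, 0], "spin": 0}]}}

```text
clock: 14.75
position: [0.5363, 0.1147, 0.0541]
tcp_rot: [0.0, 0.64, 0.769, -0.0]
wrist_force: [0.3, 0.9, -1.1]
width: 0.0174
grasp_force: 30.0
```

Request:
{"name": "send_rows", "arguments": {"commands": [{"claw": 255, "translation": [-1, 0, 0], "spin": 0}, {"claw": 255, "translation": [-2, 0, 0], "spin": 0}, {"claw": 255, "translation": [-2, 0, 0], "spin": 0}]}}

```text
clock: 15.12
position: [0.5366, 0.1137, 0.0542]
tcp_rot: [-0.0, 0.639, 0.769, 0.0]
wrist_force: [-0.6, 3.3, -1.2]
width: 0.0172
grasp_force: 30.0
```

```bash
cat > lev.py <<'E'
import numpy as np
from scipy.optimize import brentq
sf=-.068
def P(th,sT):
    u=np.array([np.cos(th),np.sin(th)]);Z=np.array([-u[1],u[0]])
    C=np.array([sf,.076])+.009*Z;L=(sT-C[0])/u[0];B=C+L*u;return B-.177*u+.007*Z,B+.004*Z,L
z0=.0541+.0308
th0=brentq(lambda t:P(t,-.020)[0][1]-z0,-.1,.3);p0=P(th0,-.020)[0];print("th0",th0,p0)
for r in(-.004,0,.002,.004,.006,.008,.010,.011):
    th=brentq(lambda t:P(t,-.025)[1][1]-.094-r,-.1,.8);p,T,L=P(th,-.025)
    print(r,round(th,3),"fwd mm",round(1e3*(p-p0)[0],1),"down",round(-1e3*(p-p0)[1],1),"rep z",round(p[1]-.0308,4),"ratio",round((.177-L)/L,2),"tail z",round(p[1]-.093*np.sin(th)-.007,4))
E
python3 lev.py
```

```text
th0 0.05512156036699752 [-0.19711683  0.0849    ]
-0.004 0.023 fwd mm -5.0 down -4.0 rep z 0.0581 ratio 3.1 tail z 0.0797
0 0.115 fwd mm -4.5 down 8.2 rep z 0.0459 ratio 2.99 tail z 0.059
0.002 0.16 fwd mm -3.7 down 14.1 rep z 0.04 ratio 2.93 tail z 0.049
0.004 0.204 fwd mm -2.6 down 19.8 rep z 0.0343 ratio 2.87 tail z 0.0393
0.006 0.247 fwd mm -1.2 down 25.3 rep z 0.0288 ratio 2.8 tail z 0.0299
0.008 0.289 fwd mm 0.5 down 30.4 rep z 0.0237 ratio 2.72 tail z 0.021
0.01 0.329 fwd mm 2.4 down 35.3 rep z 0.0188 ratio 2.65 tail z 0.0125
0.011 0.349 fwd mm 3.4 down 37.7 rep z 0.0164 ratio 2.61 tail z 0.0084
```

Request:
{"name": "send_rows", "arguments": {"commands": [{"claw": 255, "translation": [3, 0, 0], "spin": 0}, {"claw": 255, "translation": [5, 0, 1], "spin": 0}, {"claw": 255, "translation": [5, 0, 3], "spin": 0}, {"claw": 255, "translation": [5, 0, 5], "spin": 0}, {"claw": 255, "translation": [5, 0, 7], "spin": 0}, {"claw": 255, "translation": [5, 0, 8], "spin": 0}, {"claw": 255, "translation": [5, 0, 8], "spin": 0}]}}

```text
clock: 16.0
position: [0.5357, 0.1176, 0.046]
tcp_rot: [0.0, 0.64, 0.769, -0.0]
wrist_force: [-0.4, -0.7, -1.4]
width: 0.0173
grasp_force: 30.0
```

Request:
{"name": "send_rows", "arguments": {"commands": [{"claw": 255, "translation": [0, 0, 2], "spin": 0}, {"claw": 255, "translation": [-1, 0, 4], "spin": 0}, {"claw": 255, "translation": [-1, 0, 6], "spin": 0}, {"claw": 255, "translation": [-1, 0, 6], "spin": 0}]}}

```text
clock: 16.5
position: [0.5364, 0.1175, 0.0411]
tcp_rot: [0.0, 0.64, 0.769, 0.001]
wrist_force: [-1.9, -0.7, 9.7]
width: 0.0171
grasp_force: 30.0
```

Request:
{"name": "send_rows", "arguments": {"commands": [{"claw": 255, "translation": [0, 0, 2], "spin": 0}, {"claw": 255, "translation": [-1, 0, 4], "spin": 0}, {"claw": 255, "translation": [-1, 0, 6], "spin": 0}, {"claw": 255, "translation": [-1, 0, 6], "spin": 0}]}}

```text
clock: 17.0
position: [0.537, 0.1173, 0.0354]
tcp_rot: [0.0, 0.639, 0.769, 0.001]
wrist_force: [-1.0, -0.0, 10.1]
width: 0.0177
grasp_force: 30.0
```

Request:
{"name": "send_rows", "arguments": {"commands": [{"claw": 255, "translation": [0, 0, 2], "spin": 0}, {"claw": 255, "translation": [-1, 0, 4], "spin": 0}, {"claw": 255, "translation": [-1, 0, 4], "spin": 0}]}}

```text
clock: 17.38
position: [0.5375, 0.1171, 0.0315]
tcp_rot: [0.0, 0.639, 0.769, 0.002]
wrist_force: [-0.8, 0.1, 9.9]
width: 0.0174
grasp_force: 30.0
```

Request:
{"name": "send_rows", "arguments": {"commands": [{"claw": 255, "translation": [-2, 0, 1], "spin": 0}, {"claw": 255, "translation": [-3, 0, 2], "spin": 0}, {"claw": 255, "translation": [-3, 0, 2], "spin": 0}]}}

```text
clock: 17.75
position: [0.5378, 0.1167, 0.0297]
tcp_rot: [-0.001, 0.639, 0.769, 0.003]
wrist_force: [-1.9, 4.9, 10.3]
width: 0.0175
grasp_force: 30.0
```

Request:
{"name": "send_rows", "arguments": {"commands": [{"claw": 255, "translation": [-1, 0, 1], "spin": 0}, {"claw": 255, "translation": [-1, 0, 2], "spin": 0}, {"claw": 255, "translation": [-1, 0, 2], "spin": 0}]}}

```text
clock: 18.12
position: [0.538, 0.1163, 0.0277]
tcp_rot: [-0.001, 0.639, 0.769, 0.004]
wrist_force: [-3.3, 5.8, 9.8]
width: 0.0174
grasp_force: 30.0
```

Request:
{"name": "send_rows", "arguments": {"commands": [{"claw": 255, "translation": [0, 0, 1], "spin": 0}, {"claw": 255, "translation": [-1, 0, 2], "spin": 0}, {"claw": 255, "translation": [-1, 0, 2], "spin": 0}]}}

```text
clock: 18.5
position: [0.5383, 0.1158, 0.0257]
tcp_rot: [-0.001, 0.639, 0.769, 0.004]
wrist_force: [-1.9, 6.7, 9.8]
width: 0.0172
grasp_force: 30.0
```

Request:
{"name": "send_rows", "arguments": {"commands": [{"claw": 255, "translation": [0, 0, 1], "spin": 0}, {"claw": 255, "translation": [-1, 0, 1.5], "spin": 0}, {"claw": 255, "translation": [-1, 0, 1.5], "spin": 0}]}}

```text
clock: 18.88
position: [0.5384, 0.1154, 0.0243]
tcp_rot: [-0.001, 0.639, 0.77, 0.004]
wrist_force: [-3.7, 7.2, 10.0]
width: 0.0171
grasp_force: 30.0
```

Request:
{"name": "send_rows", "arguments": {"commands": [{"claw": 255, "translation": [0, 0, 1], "spin": 0}, {"claw": 255, "translation": [-0.5, 0, 1.5], "spin": 0}, {"claw": 255, "translation": [-0.5, 0, 1.5], "spin": 0}]}}

```text
clock: 19.25
position: [0.5386, 0.115, 0.0228]
tcp_rot: [-0.001, 0.638, 0.77, 0.004]
wrist_force: [-1.9, 8.0, 10.5]
width: 0.017
grasp_force: 30.0
```

Request:
{"name": "send_rows", "arguments": {"commands": [{"claw": 255, "translation": [0, 0, 1], "spin": 0}, {"claw": 255, "translation": [-0.5, 0, 1.5], "spin": 0}, {"claw": 255, "translation": [-0.5, 0, 1.5], "spin": 0}]}}

```text
clock: 19.62
position: [0.5388, 0.1145, 0.0213]
tcp_rot: [-0.001, 0.639, 0.77, 0.004]
wrist_force: [-3.3, 8.1, 9.8]
width: 0.0173
grasp_force: 30.0
```

Run:
```python
from h import *
im=get_image("scene");g=cv2.cvtColor(im,cv2.COLOR_RGB2GRAY);g0=cv2.cvtColor(cv2.imread("pics/scene0.png"),cv2.COLOR_BGR2GRAY)
print("mm/px", [np.round(proj("scene",[.59,-.1,.11+d])[0],2).tolist() for d in(0,.01)])
for (x0,y0,x1,y1) in((291,138,317,160),(300,140,321,158),(316,160,328,172)):
    t=g0[y0:y1,x0:x1];t=cv2.resize(t,None,fx=8,fy=8,interpolation=2);S=cv2.resize(g[y0-8:y1+4,x0-4:x1+4],None,fx=8,fy=8,interpolation=2)
    r=cv2.matchTemplate(S,t,cv2.TM_CCOEFF_NORMED);_,v,_,l=cv2.minMaxLoc(r);print(round(v,3),l[0]/8-4,l[1]/8-8)
d=masks_of("scene","pry_bar")
for e in d[:1]: print(e["box"])
cv2.imwrite("pics/g6.png",cv2.resize(cv2.cvtColor(im,cv2.COLOR_RGB2BGR)[125:245,235:335],None,fx=5,fy=5,interpolation=2))
```

```text
mm/px [[301.41, 142.0], [301.41, 139.38]]
0.885 0.0 -1.375
0.919 0.0 -1.375
0.998 0.0 0.0
[258.0, 158.0, 300.9, 236.9]
```

Request:
{"name": "send_rows", "arguments": {"commands": [{"claw": 255, "translation": [0, 0, 1], "spin": 0}, {"claw": 255, "translation": [-0.5, 0, 1.5], "spin": 0}, {"claw": 255, "translation": [-0.5, 0, 1.5], "spin": 0}]}}

```text
clock: 20.1
position: [0.5389, 0.114, 0.0199]
tcp_rot: [-0.001, 0.638, 0.77, 0.004]
wrist_force: [-3.5, 8.5, 10.8]
width: 0.0173
grasp_force: 30.0
```

Request:
{"name": "send_rows", "arguments": {"commands": [{"claw": 255, "translation": [0, 0, 1], "spin": 0}, {"claw": 255, "translation": [-0.5, 0, 1.5], "spin": 0}, {"claw": 255, "translation": [-0.5, 0, 1.5], "spin": 0}]}}

```text
clock: 20.48
position: [0.539, 0.1135, 0.0183]
tcp_rot: [-0.001, 0.639, 0.77, 0.004]
wrist_force: [-2.4, 7.7, 11.0]
width: 0.0177
grasp_force: 30.0
```

Run:
```python
from h import *
im=get_image("scene");g=cv2.cvtColor(im,cv2.COLOR_RGB2GRAY);g0=cv2.cvtColor(cv2.imread("pics/scene0.png"),cv2.COLOR_BGR2GRAY)
for (x0,y0,x1,y1) in((309,150,320,164),(294,143,304,159),(300,154,318,164)):
    t=g0[y0:y1,x0:x1];t=cv2.resize(t,None,fx=8,fy=8,interpolation=2);S=cv2.resize(g[y0-8:y1+4,x0-4:x1+4],None,fx=8,fy=8,interpolation=2)
    r=cv2.matchTemplate(S,t,cv2.TM_CCOEFF_NORMED);_,v,_,l=cv2.minMaxLoc(r);print(round(v,3),l[0]/8-4,l[1]/8-8)
```

```text
0.964 0.0 -1.625
0.96 0.0 -2.0
0.964 0.25 -2.0
```

Request:
{"name": "send_rows", "arguments": {"commands": [{"claw": 255, "translation": [0, 0, 1], "spin": 0}, {"claw": 255, "translation": [-0.5, 0, 1.5], "spin": 0}, {"claw": 255, "translation": [-0.5, 0, 1.5], "spin": 0}]}}

```text
clock: 20.9
position: [0.5391, 0.113, 0.0168]
tcp_rot: [-0.001, 0.639, 0.77, 0.004]
wrist_force: [-2.9, 7.6, 9.8]
width: 0.0172
grasp_force: 30.0
```

Request:
{"name": "send_rows", "arguments": {"commands": [{"claw": 255, "translation": [0, 0, 1], "spin": 0}, {"claw": 255, "translation": [-0.5, 0, 1.5], "spin": 0}, {"claw": 255, "translation": [-0.5, 0, 1.5], "spin": 0}]}}

```text
clock: 21.28
position: [0.5394, 0.1127, 0.0159]
tcp_rot: [-0.001, 0.639, 0.77, 0.005]
wrist_force: [-3.6, 7.6, 14.5]
width: 0.0172
grasp_force: 30.1
```

Run:
```python
from h import *
im=get_image("scene");g=cv2.cvtColor(im,cv2.COLOR_RGB2GRAY);g0=cv2.cvtColor(cv2.imread("pics/scene0.png"),cv2.COLOR_BGR2GRAY)
for (x0,y0,x1,y1) in((309,150,320,164),(294,143,304,159),(300,154,318,164)):
    t=g0[y0:y1,x0:x1];t=cv2.resize(t,None,fx=8,fy=8,interpolation=2);S=cv2.resize(g[y0-8:y1+4,x0-4:x1+4],None,fx=8,fy=8,interpolation=2)
    r=cv2.matchTemplate(S,t,cv2.TM_CCOEFF_NORMED);_,v,_,l=cv2.minMaxLoc(r);print(round(v,3),l[0]/8-4,l[1]/8-8)
x,y,w,h,f=235,125,100,120,5
cv2.imwrite("pics/g7.png",cv2.resize(cv2.cvtColor(im,cv2.COLOR_RGB2BGR)[y:y+h,x:x+w],None,fx=f,fy=f,interpolation=2))
s=get_state();a=2*np.arctan2(s["tcp_rot"][2],s["tcp_rot"][1]);u=-np.array([np.cos(a),np.sin(a),0]);n=np.array([-u[1],u[0],0])
for th in (.15,.25,.3,.35,.4):
    U=u*np.cos(th)+np.array([0,0,np.sin(th)]);Z=np.array([0,0,1])*np.cos(th)-u*np.sin(th);Pv=s["position"]+[0,0,.0308]
    print(th,np.round([(proj("scene",Pv+l*U+m*n+h*Z)[0]-[235,125])*5 for l,m,h in((-.093,.009,.007),(-.093,-.009,.007),(-.093,-.009,-.007),(.042,-.009,.007))]).tolist(),(Pv-.093*U-.007*Z)[2])
```

```text
0.96 -0.125 -1.5
0.95 0.0 -2.0
0.957 0.25 -2.0
0.15 [[113.0, 538.0], [144.0, 548.0], [148.0, 562.0], [245.0, 352.0]] 0.025854237014831822
0.25 [[116.0, 548.0], [146.0, 558.0], [151.0, 569.0], [243.0, 349.0]] 0.0168824257177837
0.3 [[117.0, 552.0], [148.0, 562.0], [152.0, 572.0], [243.0, 348.0]] 0.012502646237045029
0.35 [[119.0, 555.0], [149.0, 565.0], [154.0, 574.0], [242.0, 346.0]] 0.008208275797140225
0.4 [[120.0, 559.0], [151.0, 569.0], [156.0, 576.0], [241.0, 345.0]] 0.0040100480877041525
```

View pics/g7.png

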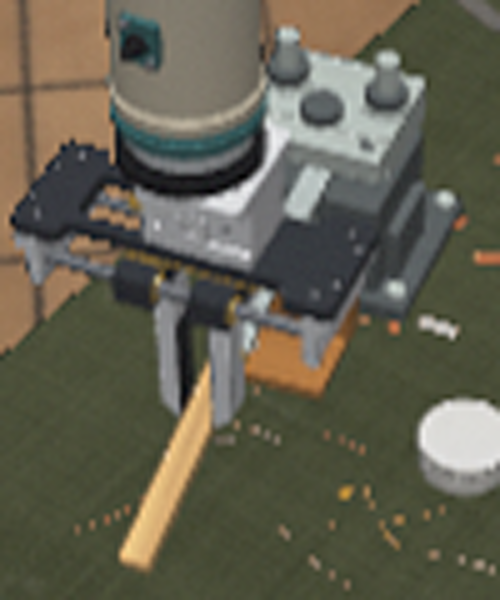

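The last picture shows the block up about 2 px (roughly 7.5 mm). The bar tail near (135,565) is about 8 mm clear of the bench, and the force has jumped, so the stop nuts are reached. Pressing a bit more.

Request:
{"name": "send_rows", "arguments": {"commands": [{"claw": 255, "translation": [0, 0, 0.5], "spin": 0}, {"claw": 255, "translation": [0, 0, 0.5], "spin": 0}]}}

```text
clock: 21.58
position: [0.5395, 0.1126, 0.0156]
tcp_rot: [-0.001, 0.639, 0.77, 0.005]
wrist_force: [-4.7, 6.6, 15.9]
width: 0.0176
grasp_force: 30.0
```

Request:
{"name": "send_rows", "arguments": {"commands": [{"claw": 255, "translation": [0, 0, 0.7], "spin": 0}, {"claw": 255, "translation": [0, 0, 0.7], "spin": 0}]}}

```text
clock: 21.82
position: [0.5395, 0.1124, 0.0151]
tcp_rot: [-0.0, 0.639, 0.77, 0.005]
wrist_force: [-4.2, 6.4, 18.5]
width: 0.0171
grasp_force: 30.1
```

Request:
{"name": "send_rows", "arguments": {"commands": [{"claw": 255, "translation": [0, 0, 0.6], "spin": 0}, {"claw": 255, "translation": [0, 0, 0.6], "spin": 0}, {"claw": 255, "translation": [0, 0, 0.6], "spin": 0}, {"claw": 255, "translation": [0, 0, 0.6], "spin": 0}, {"claw": 255, "translation": [0, 0, 0.6], "spin": 0}]}}

```text
clock: 22.45
position: [0.5397, 0.1124, 0.0147]
tcp_rot: [-0.0, 0.639, 0.769, 0.005]
wrist_force: [-4.4, 5.1, 19.4]
width: 0.0172
grasp_force: 30.0
```

Request:
{"name": "send_rows", "arguments": {"commands": [{"claw": 255, "translation": [0, 0, -2], "spin": 0}, {"claw": 255, "translation": [0, 0, -5], "spin": 0}, {"claw": 255, "translation": [0, 0, -8], "spin": 0}, {"claw": 255, "translation": [0, 0, -10], "spin": 0}, {"claw": 255, "translation": [0, 0, -10], "spin": 0}]}}

```text
clock: 23.08
position: [0.5378, 0.1117, 0.0219]
tcp_rot: [-0.002, 0.639, 0.77, 0.003]
wrist_force: [-1.0, 7.0, -2.6]
width: 0.0174
grasp_force: 30.0
```

Request:
{"name": "send_rows", "arguments": {"commands": [{"claw": 255, "translation": [5, 0, 0], "spin": 0}, {"claw": 255, "translation": [12, 0, 0], "spin": 0}, {"claw": 255, "translation": [20, 0, 0], "spin": 0}, {"claw": 255, "translation": [28, 0, 0], "spin": 0}, {"claw": 255, "translation": [36, 0, -2], "spin": 0}, {"claw": 255, "translation": [46, 0, -6], "spin": 0}, {"claw": 255, "translation": [60, 0, -12], "spin": 0}, {"claw": 255, "translation": [75, 0, -20], "spin": 0}, {"claw": 255, "translation": [75, 0, -20], "spin": 0}]}}

```text
clock: 24.2
position: [0.5246, 0.1825, 0.0429]
tcp_rot: [0.0, 0.639, 0.77, 0.001]
wrist_force: [-0.6, 0.2, -2.4]
width: 0.0175
grasp_force: 29.9
```

Run:
```python
from h import *
s=get_state();print(s["position"],s["wrist_force"])
im=get_image("scene");g=cv2.cvtColor(im,cv2.COLOR_RGB2GRAY);g0=cv2.cvtColor(cv2.imread("pics/scene0.png"),cv2.COLOR_BGR2GRAY)
for (x0,y0,x1,y1) in((309,150,320,164),(294,143,304,159),(300,154,318,164)):
    t=g0[y0:y1,x0:x1];t=cv2.resize(t,None,fx=8,fy=8,interpolation=2);S=cv2.resize(g[y0-8:y1+4,x0-4:x1+4],None,fx=8,fy=8,interpolation=2)
    r=cv2.matchTemplate(S,t,cv2.TM_CCOEFF_NORMED);_,v,_,l=cv2.minMaxLoc(r);print(round(v,3),l[0]/8-4,l[1]/8-8)
for d in masks_of("scene","pry_bar")[:2]:
    ys,xs=np.nonzero(d["mask"]);print(d["box"],d["score"])
cv2.imwrite("pics/g8.png",cv2.resize(cv2.cvtColor(im,cv2.COLOR_RGB2BGR)[120:280,215:345],None,fx=4.5,fy=3.7,interpolation=2))
rel([(.47,.26,.1,1.349)])
```

```text
[0.52455944 0.18252127 0.04287637] [-0.58234352  0.19026849 -2.37498717]
0.96 -0.125 -1.5
0.949 0.0 -2.0
0.969 0.125 -2.0
[246.9, 163.8, 294.4, 253.2] 0.96
[ 89.  -38.8 -58.1] spin 23.2
```

Run:
```python
from h import *
rel([(.4602,.2487,.06,1.351)])
```

```text
[ 79.6 -50.4 -18.1] spin 23.1
```

Request:
{"name": "send_rows", "arguments": {"commands": [{"claw": 255, "translation": [40, -10, -20], "spin": 5}, {"claw": 255, "translation": [60, -30, -20], "spin": 13}, {"claw": 255, "translation": [80, -50, -20], "spin": 23}, {"claw": 255, "translation": [80, -50, -20], "spin": 23}, {"claw": 255, "translation": [80, -50, 5], "spin": 23}, {"claw": 255, "translation": [80, -50, 28], "spin": 23}, {"claw": 255, "translation": [80, -50, 35], "spin": 23}, {"claw": 255, "translation": [80, -50, 35], "spin": 23}]}}

```text
clock: 25.3
position: [0.461, 0.2485, 0.0065]
tcp_rot: [0.0, 0.78, 0.626, -0.0]
wrist_force: [-0.5, 0.1, -2.3]
width: 0.0175
grasp_force: 29.9
```

Request:
{"name": "send_rows", "arguments": {"commands": [{"claw": 255, "translation": [0, 0, 4], "spin": 0}, {"claw": 255, "translation": [0, 0, 8], "spin": 0}, {"claw": 255, "translation": [0, 0, 12], "spin": 0}, {"claw": 255, "translation": [0, 0, 16], "spin": 0}, {"claw": 255, "translation": [0, 0, 20], "spin": 0}, {"claw": 255, "translation": [0, 0, 20], "spin": 0}]}}

```text
clock: 26.05
position: [0.4604, 0.2494, -0.0136]
tcp_rot: [-0.0, 0.78, 0.626, -0.0]
wrist_force: [-1.1, -2.0, -1.5]
width: 0.0176
grasp_force: 30.0
```

Request:
{"name": "send_rows", "arguments": {"commands": [{"claw": 255, "translation": [0, 0, 3], "spin": 0}, {"claw": 255, "translation": [0, 0, 6], "spin": 0}, {"claw": 255, "translation": [0, 0, 9], "spin": 0}, {"claw": 255, "translation": [0, 0, 9], "spin": 0}]}}

```text
clock: 26.55
position: [0.4604, 0.2493, -0.0225]
tcp_rot: [-0.0, 0.78, 0.626, -0.0]
wrist_force: [-0.5, -0.7, -0.9]
width: 0.0172
grasp_force: 30.0
```

Request:
{"name": "send_rows", "arguments": {"commands": [{"claw": 80, "translation": [0, 0, 0], "spin": 0}, {"claw": 80, "translation": [0, 0, 0], "spin": 0}, {"claw": 80, "translation": [0, 0, 0], "spin": 0}, {"claw": 80, "translation": [0, 0, 0], "spin": 0}, {"claw": 80, "translation": [0, 0, -40], "spin": 0}, {"claw": 80, "translation": [0, 0, -100], "spin": 0}, {"claw": 80, "translation": [0, 0, -150], "spin": 0}, {"claw": 80, "translation": [0, 0, -150], "spin": 0}, {"claw": 80, "translation": [0, 0, -150], "spin": 0}, {"claw": 80, "translation": [0, 0, -150], "spin": 0}]}}

```text
clock: 27.8
position: [0.4595, 0.2486, 0.1264]
tcp_rot: [-0.0, 0.78, 0.626, -0.001]
wrist_force: [-1.3, 0.5, 0.5]
width: 0.0647
grasp_force: 0.0
```

Run:
```python
from h import *
im=get_image("scene");g=cv2.cvtColor(im,cv2.COLOR_RGB2GRAY);g0=cv2.cvtColor(cv2.imread("pics/scene0.png"),cv2.COLOR_BGR2GRAY)
for (x0,y0,x1,y1) in((309,150,320,164),(294,143,304,159),(300,154,318,164)):
    t=g0[y0:y1,x0:x1];t=cv2.resize(t,None,fx=8,fy=8,interpolation=2);S=cv2.resize(g[y0-8:y1+4,x0-4:x1+4],None,fx=8,fy=8,interpolation=2)
    r=cv2.matchTemplate(S,t,cv2.TM_CCOEFF_NORMED);_,v,_,l=cv2.minMaxLoc(r);print(round(v,3),l[0]/8-4,l[1]/8-8)
for d in masks_of("scene","pry_bar")[:2]: print(d["box"],d["score"])
print(get_state()["clock"])
cv2.imwrite("pics/g9.png",cv2.resize(cv2.cvtColor(im,cv2.COLOR_RGB2BGR)[120:310,215:355],None,fx=4,fy=3,interpolation=2))
```

```text
0.961 0.0 -1.625
0.949 0.0 -2.0
0.969 0.125 -2.0
[241.0, 226.9, 321.7, 287.6] 0.82
27.9
```

```bash
python3 -c "
from workcell import *
print(job_done())"
```

```text
the job is handed in; nothing more can be done
None
```

I levered the die block up against its stop nuts (about 7.5 mm of rise), held it there at an estimated 57 N at the tip, and laid the bar flat on the bench with the block still up; the job was handed in with no verdict returned.

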